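# Key in the load sequence and hold the spring tray at its mark

## Robot

A 6-joint arm with a two-finger parallel gripper is mounted at the origin on a cart in front of the work surface, level with it; the furniture and walls round the work are solid. World frame = base frame: x ahead of the robot, y to its left, z up, the work surface at z = 0. Lengths are in m, angles in rad, forces in N, time in s.
With the tool pointing down it reaches from about 0.4 to 0.825 m from the base axis. Payload 7 kg.
Tool frame: the origin (TCP) lies at the very end of the fingers, on their centre line; the grasp point (between the pads) lies 19 mm behind it (arm.pinch_z is the z of the grasp point in the tool frame, in m); z points along the fingers, y is the direction in which the jaws open and shut (so a half turn about z gives the same grasp; the last joint's range is limited). The gripper opens to 88 mm and grips with 3 to 60 N. Pads are 19 mm wide; open, the fingers measure 130 mm over their backs; the gripper's body (78 mm by 193 mm) begins 47 mm behind the grasp point.
Start: joints at [-0.959, 0.359, 0.012, 0, -1.224, -0.288], TCP at [0.215, -0.64, 0.227] pointing down, gripper open.
Joint ranges: [-3.07, 3.07], [-1.43, 2.12], [-1.02, 1.25], [-3.03, 1.67], [-3.05, -0], [-3.03, 3.03]. Speed limits (rad/s): [2.39, 2.39, 3.01, 3.14, 3.14, 3.14].

## Interface

Orientations are given as [roll, pitch, yaw] about the fixed x, y, z axes, in that order (R = Rz(yaw) Ry(pitch) Rx(roll)).
In Python, from station import arm gives the robot as it stands.
- The arm moves only by the tool drive_tool, never from a script. Its argument "targets" is a list of rows, each a list of 6 numbers: the shift along the world's x, y, z in units of 0.04 m (1.0 is 0.04 m), then the turn, a rotation vector about the world's x, y, z in units of 6 degrees (1.0 is 6 degrees). In form: [[x, y, z, wx, wy, wz], ...]. A call has 1 to 5 rows; each row shifts and turns the commanded pose from where the row before left it; what a row does not reach is not made up. A row lasts 1/8 s, in which the tool goes at most 62.5 mm and 10.7 degrees, less where a joint would pass 70% of its speed; a pose out of reach is approached as far as the arm can. A call with a number of a shift or a turn outside -1 to 1 is refused whole. A call with a gripper value outside its range is refused whole. "claw" is the opening, from 0 (shut) to 1 (fully open), set as the call begins (left out, the last holds). The fingers move at their own pace and stop on an object; "newtons" is the grip in N (left out, the last holds). Time passes only in rows, so rows that do not move let the fingers close. It gives the time, the measured TCP pose, the force and the opening at its end, in the units of the state.
- arm.get_state(): the state, without advancing time (a new reading comes with each control period).
- arm.grab_frame(name): name is "side" or "top" or "wrist"; returns (picture, depth): 480x640x3 uint8, red, green, blue; 480x640 float32, m along the optical axis (not along the pixel's ray), 0 where there is no reading.
- arm.get_calibration(name): a dict with "mtx" (3x3 intrinsics, pixels), "origin" and "rotation" of the camera in the world. Camera axes: x right, y up, looking along -z (the intrinsics and any distortion apply to the point x, -y, -z); pixel columns grow to the right and rows downward; lengths in m; the calibration is good to about 2 mm. A picture is of the moment at which its call begins: read the wrist's pose just before it. get_calibration takes no time and is no camera call; for the wrist camera it gives the pose at the moment of the call.
- arm.job_done(): hands the job in, once; it reports no verdict.
Trained networks look in the newest picture that a camera, given by its name, has taken for a name from the list of things; names that differ only in an ending like _2 or _b are one class to them, and where a whole thing is asked for, a point or a joint stands for the part that bears it (a point fixed in the world has none). Each returns a list of dicts, best first, with "score" (0 to 1); they miss things now and then, are a little off and sometimes report something else, mostly with a low value. They report only what shows in the picture. A call takes as long as a camera call.
- arm.search_frame(target, camera): "point" ([x, y, z] in m, in the coordinates of the camera as it stood for that picture, good to about 4 mm: the middle of the surface that is visible of it).
- arm.cut_out(target, camera): "pixels" (480x640 bool, what is visible of it).
- arm.landmark_of(target, camera): "point" ([x, y, z] in m, in the coordinates of the camera as it stood for that picture, good to about 4 mm: a listed point, or the origin of a listed thing).
The state is a dict: "t": time; "q": joint angles; "qd": joint speeds; "joint_efforts": joint torques, N m; "eef_pos": TCP position; "ee_rot": TCP orientation; "force": force on the tool from outside, world axes, zero at the start; "moment": the same for the moment, N m; "width": finger opening in m.
Only numpy, scipy, OpenCV 4.12 (cv2) and the standard library are available. Lean on these libraries where they do the work, as an engineer would, in place of code of your own. Each camera call takes 0.05 s, during which the arm holds its last target. There are 200 camera calls.

## Task

Get the dish reader ready for a colleague to load: press its three keys fully in, one at a time and letting each come up again, first the round key, then the square one, then the long bar. Then pull the spring-loaded dish tray out by its upright grip until the pointed tooth on the tray's edge stands opposite the tip of the pointer post, and keep it there: the tray runs home when let go, so finish while still holding it at the mark. Leave the other things on the bench where they are.

Things in the scene. Friction and masses are not known exactly. Their poses are not given: they have to be found in the camera images.
- dish_reader: grey dish reader fixed to the bench: deck 270 (x) by 240 mm (y), 35 mm high; white hood over x +20 to +115, y -32 to +112 mm, 86 mm high. Origin on the bench, 115 mm before its back face, half-way across; x points from front to back, z up, turned up to 0.2 rad. Seen from the front: three keys in a row front to back, 50 mm apart, on the right; the tray on the left
- tray (a joint): how far the dish tray is pulled out, m: 0 = home, grows as it slides straight along the reader's -x, stop at 0.105. A spring pulls it home with 2.8 N at 0 plus 70 N/m (6 to 8.5 N at the mark). The tray is an aluminium plate 94 mm wide, top 49 mm above the bench, with a round recess for a dish
- tray_grip (a point): point on the middle of the tray's upright black grip, 14 mm below its top: a fin 12 mm thick (reader's x), 50 mm wide (y), its top 86 mm above the bench and 37 mm above the tray. At home there are 49 mm between the fin and the hood behind it; the deck before it is clear
- tray_tooth (a point): tip of the small black pointed tooth on the tray's left edge, 52 mm to the left (+y) of the grip's middle and in line with it; it moves with the tray
- pointer_tip (a point): the mark: tip of the black pointer post, a 14 mm block (22 mm high with its screw) fixed on the rail at the left edge of the deck, tip towards the tray, axes parallel to the reader's. The tray is at the mark when the tooth is opposite this tip (same place along the reader's x; 2 mm apart sideways), 50 to 80 mm of travel from home
- key_round_top (a point): centre of the top face of the round key, 26 mm across, white, in a black bezel 36x42 mm whose rim lies 9 mm below the key's top; the top is 52 mm above the bench when up. Which key stands in which of the three places varies
- key_round (a joint): how far the round key is pressed, m: 0 up, 0.005 fully in; it goes down; the spring takes 2 N to start and 5 N fully in, and lifts it again
- key_square_top (a point): centre of the top face of the square key, 23x23 mm, white, in a black bezel 36x42 mm whose rim lies 9 mm below the key's top; the top is 52 mm above the bench when up. Which key stands in which of the three places varies
- key_square (a joint): how far the square key is pressed, m: 0 up, 0.005 fully in; it goes down; the spring takes 2 N to start and 5 N fully in, and lifts it again
- key_bar_top (a point): centre of the top face of the long bar key, 34 mm (y) by 11 mm (x), white, in a black bezel 36x42 mm whose rim lies 9 mm below the key's top; the top is 52 mm above the bench when up. Which key stands in which of the three places varies
- key_bar (a joint): how far the long bar key is pressed, m: 0 up, 0.005 fully in; it goes down; the spring takes 2 N to start and 5 N fully in, and lifts it again
- petri_dish: lidded petri dish, 71 mm across, 15 mm high, to the right of the dish reader; origin: centre of its underside; leave alone
- marker: capped marker pen, 135 mm long, 16 mm thick, lying in front of the dish reader; origin: under its middle; leave alone
- forceps: steel forceps, 135 mm long, 9 mm high, lying to the left of the dish reader; origin: under the middle; leave alone
- beaker: small clear beaker, 57 mm across, 70 mm high, to the right of the hood; origin: centre of its underside; leave alone
- tube_rack: small wire rack with capped tubes, 52x86x122 mm, at the left; origin: centre of its underside; leave alone
- tape_roll: roll of tape lying flat, 104 mm across, 25 mm high, at the left; origin: centre of its underside; leave alone

How it is judged:
By the outcome, as a careful person would: the job done as asked, in the order asked, and still so for the second after the job is handed in, while the arm keeps its last pose, push and grip.
It also fails if it takes over 46 s, if anything falls off the work surface, if the arm or the gripper's body presses on something with over 40 N, if the wrist force passes 120 N, or if a joint passes its speed limit or range.

## Working session

There is one attempt and no reset: what is moved stays moved. The work goes in short steps, Python scripts to look and compute and a tool call to move; the robot and the scene stay as the last step left them, time stands still between calls to the robot, and variables do not carry over. Pictures are saved under pics/ and viewed, about 8 in all and at most 12, crops included, and the job is handed in when it is done.

Besides the shell and the picture viewer there is one more tool, called after "Call:" as name(argument=value, ...) on one line, values as JSON. drive_tool: Moves the arm, as the interface text tells. Shifts and turns lie within -1 to 1; 1 stands for 0.04 m of shift or 6 degrees of turn. Its arguments: {"type":"object","properties":{"targets":{"type":"array"},"claw":{"type":"number"},"newtons":{"type":"number"}},"required":["targets"]}

```bash
ls; mkdir -p pics; cat > h.py <<'E'
import numpy as np, cv2
from station import arm
from scipy.spatial.transform import Rotation as R
def world(p,c):
    k=arm.get_calibration(c); return np.array(k["rotation"])@np.array(p)+np.array(k["origin"])
def proj(P,c):
    k=arm.get_calibration(c); q=np.array(k["rotation"]).T@(np.array(P)-np.array(k["origin"])); q=q*[1,-1,-1]; u=np.array(k["mtx"])@q; return u[:2]/u[2]
def find(names,c):
    for n in names:
        r=arm.landmark_of(n,c)
        for d in r[:2]: print(c,n,round(d["score"],2),world(d["point"],c).round(4),proj(world(d["point"],c),c).round(0))
PTS=["key_round_top","key_square_top","key_bar_top","tray_grip","tray_tooth","pointer_tip","dish_reader"]
E
python3 - <<'E'
from h import *
s=arm.get_state(); print(s)
for c in ["top","side"]:
    im,d=arm.grab_frame(c); cv2.imwrite(f"pics/{c}0.png",im[:,:,::-1]); find(PTS,c)
    k=arm.get_calibration(c); print(k)
E
```

```text
pics
{'t': 0.0, 'q': array([-9.58889756e-01,  3.59388761e-01,  1.10808021e-02, -3.13862816e-04,
       -1.22412647e+00, -2.88111910e-01]), 'qd': array([-6.71222493e-04, -6.50533968e-05, -3.76789382e-04, -8.33997327e-04,
        1.49209506e-04,  6.96637108e-04]), 'joint_efforts': array([ 1.39874439e-03, -5.82722354e+01,  2.93060035e+01,  6.99756235e+00,
        7.08594176e-03, -2.12913192e-04]), 'eef_pos': array([ 0.21457925, -0.63947516,  0.22563758]), 'ee_rot': array([ 3.13993822e+00, -1.82604071e-04, -2.81790472e+00]), 'force': array([ 0.25162824, -0.14343407, -0.2167121 ]), 'moment': array([-0.00061024,  0.00536812, -0.02934293]), 'width': 0.08779953789515227}Traceback (most recent call last):
  File "<stdin>", line 4, in <module>
  File "h.py", line 11, in find
    for d in r[:2]: print(c,n,round(d["score"],2),world(d["point"],c).round(4),proj(world(d["point"],c),c).round(0))
                                                                               ~~~~^^^^^^^^^^^^^^^^^^^^^^^
  File "h.py", line 7, in proj
    k=arm.get_calibration(c); q=np.array(k["rotation"]).T@(np.array(P)-np.array(k["origin"])); q=q*[1,-1,-1]; u=np.array(k["mtx"])@q; return u[:2]/u[2]
                                                                                                 ~^~~~~~~~~~
TypeError: can't multiply sequence by non-int of type 'numpy.float64'
```

```bash
python3 - <<'E'
from station import arm
for c in ["top","side","wrist"]: print(arm.get_calibration(c))
arm.grab_frame("top"); print(arm.landmark_of("key_bar_top","top"))
E
```

```text
{'mtx': array([[515.12811412,   0.        , 318.82804571],
       [  0.        , 515.12811412, 235.67347117],
       [  0.        ,   0.        ,   1.        ]]), 'origin': array([0.47343069, 0.0935942 , 1.14172652]), 'rotation': array([ 0.05900615, -0.01783308, -1.57187221])}
{'mtx': array([[442.52146414,   0.        , 315.80421343],
       [  0.        , 442.52146414, 233.71512991],
       [  0.        ,   0.        ,   1.        ]]), 'origin': array([0.385863  , 0.71892924, 0.61844736]), 'rotation': array([ 0.88788664, -0.00936783, -2.92621895])}
{'mtx': array([[415.92494694,   0.        , 316.79944669],
       [  0.        , 415.92494694, 246.18489109],
       [  0.        ,   0.        ,   1.        ]]), 'origin': array([ 0.13827477, -0.66494053,  0.38388283]), 'rotation': array([-2.98745365e-01, -1.51304767e-03,  1.89346595e+00])}
[{'point': [0.2101, 0.0145, -1.099], 'score': 0.44}]
```

```bash
sed -i 's/np.array(k\["rotation"\])/R.from_euler("xyz",k["rotation"]).as_matrix()/g' h.py
python3 - <<'E'
from h import *
for c in ["top","side"]:
    im,d=arm.grab_frame(c); cv2.imwrite(f"pics/{c}0.png",im[:,:,::-1]); find(PTS+["marker","petri_dish","beaker","tube_rack"],c)
E
```

```text
top key_round_top 0.65 [ 0.5066 -0.1398  0.056 ] [420. 250.]
top key_square_top 0.52 [ 0.456  -0.1395  0.0569] [420. 274.]
top key_bar_top 0.66 [ 6.316e-01 -2.271e-01  3.000e-04] [453. 195.]
top key_bar_top 0.59 [ 0.556  -0.1365  0.0467] [417. 227.]
top tray_tooth 0.98 [0.5321 0.0283 0.0481] [340. 238.]
top dish_reader 0.62 [ 0.5683 -0.0598 -0.0007] [378. 223.]
top marker 0.74 [ 0.4218  0.3769 -0.0019] [181. 290.]
top marker 0.67 [ 0.3761 -0.0144 -0.0006] [359. 310.]
top petri_dish 0.96 [ 0.5183 -0.2533 -0.0038] [465. 246.]
top petri_dish 0.56 [ 0.4175  0.3757 -0.0005] [181. 292.]
top beaker 0.98 [ 0.6354 -0.2276  0.0049] [454. 193.]
top tube_rack 0.76 [ 0.6181  0.3763 -0.002 ] [182. 201.]
side key_round_top 0.59 [ 0.5112 -0.1386  0.0537] [340. 188.]
side key_square_top 0.45 [ 0.4566 -0.1378  0.0521] [363. 191.]
side key_bar_top 0.56 [ 0.5576 -0.1308  0.0549] [320. 186.]
side tray_grip 0.87 [ 0.5383 -0.0257  0.0725] [318. 207.]
side tray_grip 0.44 [ 0.5724 -0.0657  0.0016] [307. 220.]
side tray_tooth 0.58 [0.5357 0.0301 0.0459] [314. 233.]
side pointer_tip 0.37 [0.4719 0.0296 0.0528] [345. 235.]
side dish_reader 0.9 [ 0.5728 -0.0671 -0.0006] [307. 221.]
side marker 0.56 [ 0.3824 -0.0186 -0.0034] [388. 247.]
side petri_dish 0.64 [ 0.5252 -0.2485  0.0045] [341. 180.]
side beaker 0.72 [ 0.6367 -0.222   0.0023] [297. 181.]
```

View pics/top0.png

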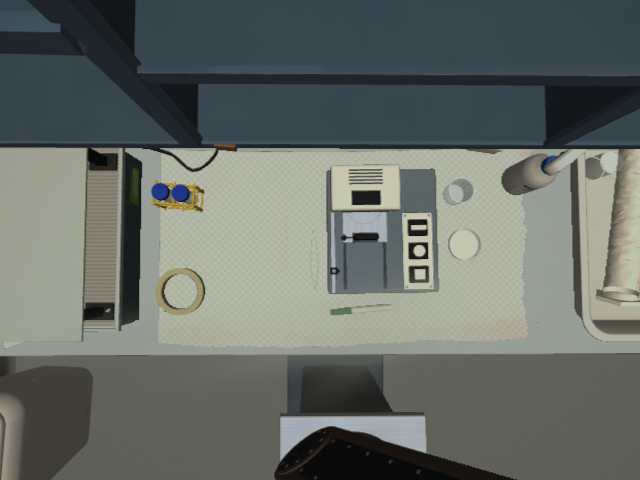

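View pics/side0.png

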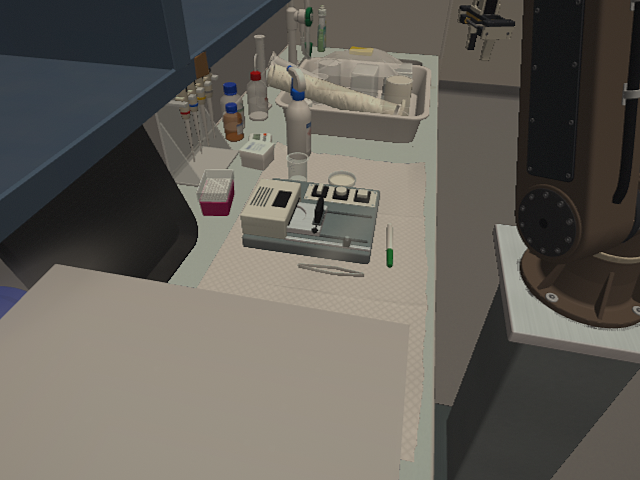

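Call:
drive_tool(targets=[[0.2, 0.8, 0.8, 0, 0, 0.77], [0.4, 0.95, 0.5, 0, 0, 0.77], [0.4, 0.95, 0, 0, 0, 0.77], [0.4, 0.95, 0, 0, 0, 0.77], [0.4, 0.95, 0, 0, 0, 0.77]])

```text
t: 2.02
eef_pos: [0.2871, -0.4547, 0.2788]
ee_rot: [-3.141, 0.0, -2.412]
force: [0.6, -0.0, -0.2]
width: 0.0878
```

Call:
drive_tool(targets=[[0.4, 0.95, 0, 0, 0, 0.77], [0.4, 0.95, 0, 0, 0, 0.77], [0.4, 0.95, 0, 0, 0, 0.77], [0.4, 0.95, 0, 0, 0, 0.77], [0.4, 0.95, 0, 0, 0, 0.77]])

```text
t: 2.65
eef_pos: [0.3671, -0.2647, 0.2789]
ee_rot: [-3.141, 0.0, -2.009]
force: [1.1, -0.7, 1.0]
width: 0.0877
```

Call:
drive_tool(targets=[[0.4, 0.95, 0, 0, 0, 0.77], [0.4, 0.95, 0, 0, 0, 0.77], [0.4, 0.95, -0.4, 0, 0, 0.77], [0.4, 0.95, -0.4, 0, 0, 0.77], [0.5, 0.95, -0.5, 0, 0, 0.77]])

```text
t: 3.28
eef_pos: [0.4513, -0.0745, 0.2268]
ee_rot: [-3.14, 0.0, -1.605]
force: [0.4, -0.4, -1.0]
width: 0.0874
```

Call:
drive_tool(targets=[[0.5, 0.95, 0, 0, 0, 0.7], [0, 0, 0, 0, 0, 0], [0, 0, 0, 0, 0, 0], [0, 0, 0, 0, 0, 0]], claw=0, newtons=20)

```text
t: 3.78
eef_pos: [0.4704, -0.0386, 0.2268]
ee_rot: [-3.141, 0.0, -1.536]
force: [0.2, -0.4, 0.4]
width: 0.053
```

```bash
python3 - <<'E'
from h import *
s=arm.get_state(); print(s["eef_pos"],s["ee_rot"],s["width"],s["q"].round(2))
im,d=arm.grab_frame("wrist"); cv2.imwrite("pics/w0.png",im[:,:,::-1]); np.savez("w0.npz",im=im,d=d); find(PTS,"wrist")
E
```

```text
[ 0.47040214 -0.03855134  0.22677747] [-3.14124402e+00  1.06098658e-04 -1.53612111e+00] 0.05302818525164047 [ 0.34  0.02 -0.42  0.   -1.14 -0.3 ]
wrist key_round_top 0.95 [ 0.5047 -0.1393  0.0513] [275.  87.]
wrist key_square_top 0.87 [ 0.4564 -0.1363  0.0512] [339.  94.]
wrist key_bar_top 0.97 [ 0.5573 -0.1412  0.0548] [204.  81.]
wrist tray_grip 0.76 [ 0.5342 -0.0208  0.0703] [235. 244.]
wrist tray_grip 0.16 [0.4896 0.0816 0.0031] [294. 322.]
wrist tray_tooth 0.89 [0.5376 0.0315 0.0473] [237. 293.]
wrist pointer_tip 0.59 [0.4619 0.0252 0.0427] [324. 287.]
wrist dish_reader 0.92 [ 0.5733 -0.061   0.    ] [206. 178.]
```

View pics/w0.png

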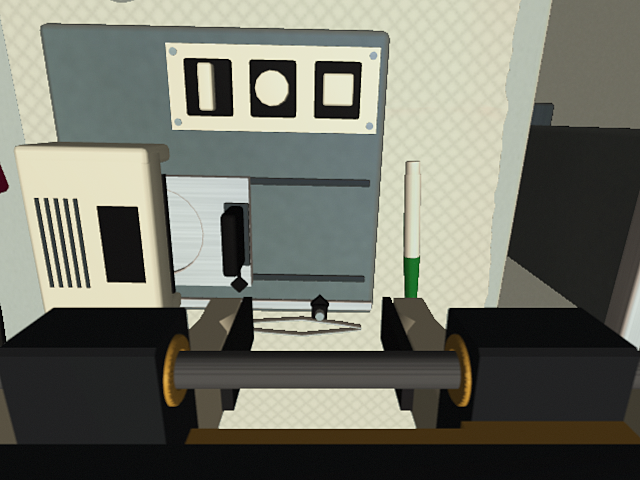

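```bash
cat >> h.py <<'E'
def back(u,v,z,c="wrist",k=None):
    k=k or arm.get_calibration(c); r=np.linalg.inv(k["mtx"])@[u,v,1]; r=R.from_euler("xyz",k["rotation"]).as_matrix()@(r*[1,-1,-1]); o=np.array(k["origin"]); return o+r*(z-o[2])/r[2]
E
python3 - <<'E'
from h import *
f=np.load("w0.npz"); im=f["im"];d=f["d"]
for n in ["key_bar","key_round","key_square","key_bar_top","key_round_top","key_square_top"]:
    r=arm.cut_out(n,"wrist")
    if r:
        m=r[0]["pixels"]; v,u=np.nonzero(m); print(n,round(r[0]["score"],2),m.sum(),u.min(),u.max(),v.min(),v.max(),u.mean().round(1),v.mean().round(1))
g=cv2.cvtColor(im,cv2.COLOR_RGB2GRAY)
for n,(u0,u1) in dict(bar=(188,230),round=(253,294),square=(317,358)).items():
    m=(g[60:115,u0:u1]>110).astype(np.uint8); nb,lab,st,ce=cv2.connectedComponentsWithStats(m)
    for i in range(1,nb):
        if st[i,4]>200: print(n,st[i]+[u0,60,0,0,0],(ce[i]+[u0,60]).round(1),back(*(ce[i]+[u0,60]),.052).round(4))
for n,p in dict(tooth=(239,291),pointer=(319,296)).items(): print(n,back(*p,.049).round(4), np.round(d[p[1]-3:p[1]+4:3,p[0]],3))
for p in [(60,25),(380,32),(256,181),(368,185),(256,277),(362,279)]: print(p,back(*p,.035).round(4))
cv2.imwrite("pics/w0c.png",cv2.resize(im[225:325,170:370,::-1],None,fx=4,fy=4,interpolation=cv2.INTER_CUBIC))
E
```

```text
key_bar 0.69 791 197 215 63 110 205.8 86.5
key_round 0.69 1016 254 288 70 106 271.3 87.9
key_square 0.68 953 323 352 74 107 337.5 90.2
key_bar_top 0.67 796 197 215 63 110 205.8 86.4
key_round_top 0.79 993 254 289 70 106 271.2 88.1
key_square_top 0.43 54 110 132 0 2 120.9 0.8
bar [197  62  17  49 690] [204.9  86.1] [ 0.5573 -0.1374  0.052 ]
round [255  70  34  36 953] [271.3  87.6] [ 0.5077 -0.1381  0.052 ]
square [323  73  31  33 978] [337.6  89.1] [ 0.458  -0.1387  0.052 ]
tooth [0.5358 0.0292 0.049 ] [0.359 0.36  0.379]
pointer [0.4657 0.0316 0.049 ] [0.379 0.364 0.362]
(60, 25) [ 0.669  -0.1778  0.035 ]
(380, 32) [ 0.4271 -0.1815  0.035 ]
(256, 181) [ 0.5221 -0.0652  0.035 ]
(368, 185) [ 0.4279 -0.0651  0.035 ]
(256, 277) [0.5228 0.0212 0.035 ]
(362, 279) [0.4273 0.0198 0.035 ]
```

View pics/w0c.png

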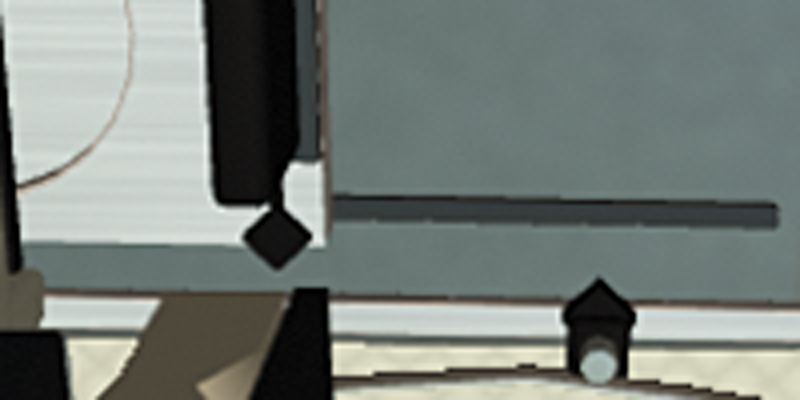

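Call:
drive_tool(targets=[[0.23, -0.62, -0.95, 0, 0, -0.21], [0.23, -0.62, -0.95, 0, 0, 0], [0.23, -0.62, -0.95, 0, 0, 0], [0.24, -0.62, -0.95, 0, 0, 0], [0, 0, 0, 0, 0, 0]])

```text
t: 5.1
eef_pos: [0.5061, -0.1384, 0.0713]
ee_rot: [3.135, -0.0, -1.559]
force: [-0.7, 0.8, 0.7]
width: 0.0004
```

```bash
python3 - <<'E'
from h import *
s=arm.get_state(); print(s["eef_pos"],s["ee_rot"],s["width"],s["force"])
im,d=arm.grab_frame("wrist"); cv2.imwrite("pics/w1.png",im[:,:,::-1]); find(PTS[:3],"wrist")
print(arm.get_state()["width"],proj([.5077,-.138,.052],"wrist"),proj(s["eef_pos"],"wrist"))
E
```

```text
[ 0.50609099 -0.13839405  0.07132265] [ 3.13537183e+00 -2.92526384e-04 -1.55927753e+00] 0.0003659239999454382 [-0.66844626  0.84207811  0.69981644]
wrist key_round_top 0.63 [ 0.5085 -0.138   0.0537] [315. 295.]
wrist key_square_top 0.6 [ 0.4591 -0.1375  0.0571] [423. 299.]
wrist key_bar_top 0.89 [ 0.5614 -0.1368  0.059 ] [201. 299.]
0.00016528416958061276 [318.02621623 291.47463578] [321.88870927 308.66555621]
```

View pics/w1.png

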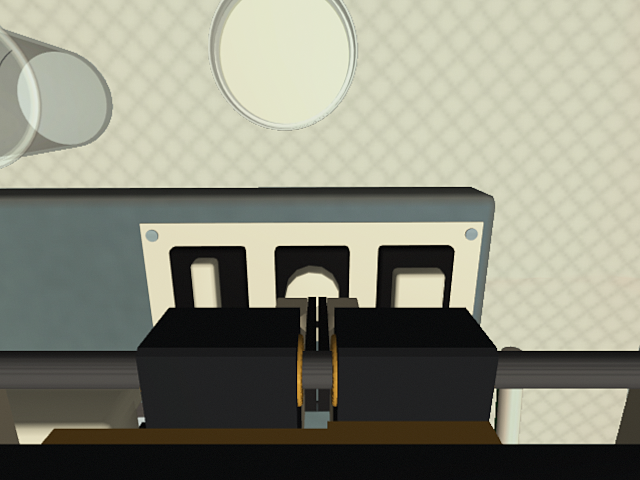

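Call:
drive_tool(targets=[[0.04, 0, -0.4, 0, 0, 0], [0, 0, -0.13, 0, 0, 0], [0, 0, -0.05, 0, 0, 0], [0, 0, 0, 0, 0, 0]])

```text
t: 5.8
eef_pos: [0.5094, -0.1369, 0.0515]
ee_rot: [3.141, 0.0, -1.557]
force: [-1.0, 1.3, 2.8]
width: 0.0006
```

Call:
drive_tool(targets=[[0, 0, -0.05, 0, 0, 0], [0, 0, 0, 0, 0, 0]])

```text
t: 6.05
eef_pos: [0.5096, -0.1371, 0.0495]
ee_rot: [-3.141, 0.0, -1.557]
force: [-0.5, 2.0, 3.9]
width: 0.0007
```

Call:
drive_tool(targets=[[0, 0, -0.05, 0, 0, 0], [0, 0, 0, 0, 0, 0]])

```text
t: 6.3
eef_pos: [0.5096, -0.1371, 0.0474]
ee_rot: [-3.141, 0.0, -1.557]
force: [-1.7, 2.3, 4.9]
width: 0.0002
```

Call:
drive_tool(targets=[[0, 0, -0.05, 0, 0, 0], [0, 0, 0, 0, 0, 0]])

```text
t: 6.55
eef_pos: [0.5097, -0.1371, 0.047]
ee_rot: [-3.141, -0.0, -1.556]
force: [-7.8, 4.8, 22.9]
width: 0.0004
```

Call:
drive_tool(targets=[[0, 0, 0.2, 0, 0, 0], [0, 0, 0.4, 0, 0, 0], [0, 0, 0, 0, 0, 0], [-0.64, -0.02, 0, 0, 0, 0], [-0.65, -0.02, 0, 0, 0, 0]])

```text
t: 7.18
eef_pos: [0.457, -0.1388, 0.0684]
ee_rot: [3.141, -0.0, -1.557]
force: [-0.1, -0.4, -0.4]
width: 0.0004
```

Call:
drive_tool(targets=[[0, 0, -0.4, 0, 0, 0], [0, 0, -0.05, 0, 0, 0], [0, 0, -0.05, 0, 0, 0], [0, 0, 0, 0, 0, 0]])

```text
t: 7.68
eef_pos: [0.4577, -0.1388, 0.0493]
ee_rot: [3.141, -0.0, -1.557]
force: [-2.1, 0.2, 3.7]
width: 0.0007
```

Call:
drive_tool(targets=[[0, 0, -0.05, 0, 0, 0], [0, 0, -0.05, 0, 0, 0], [0, 0, 0, 0, 0, 0]])

```text
t: 8.05
eef_pos: [0.4581, -0.1388, 0.047]
ee_rot: [-3.141, -0.0, -1.556]
force: [-9.3, 2.8, 24.4]
width: 0.0003
```

Call:
drive_tool(targets=[[0, 0, 0.2, 0, 0, 0], [0, 0, 0.4, 0, 0, 0], [0, 0, 0, 0, 0, 0], [0.83, 0.01, 0, 0, 0, 0], [0.83, 0.01, 0, 0, 0, 0]])

```text
t: 8.68
eef_pos: [0.5254, -0.1378, 0.069]
ee_rot: [-3.141, 0.0, -1.557]
force: [-0.4, -0.1, -0.2]
width: 0.0005
```

Call:
drive_tool(targets=[[0.83, 0.01, 0, 0, 0, 0], [0, 0, 0, 0, 0, 0], [0, 0, -0.4, 0, 0, 0], [0, 0, -0.1, 0, 0, 0], [0, 0, 0, 0, 0, 0]])

```text
t: 9.3
eef_pos: [0.5565, -0.1374, 0.0489]
ee_rot: [3.14, 0.0, -1.557]
force: [-2.1, 2.2, 4.9]
width: 0.0006
```

Call:
drive_tool(targets=[[0, 0, -0.05, 0, 0, 0], [0, 0, -0.05, 0, 0, 0], [0, 0, 0, 0, 0, 0]])

```text
t: 9.68
eef_pos: [0.5567, -0.1375, 0.0471]
ee_rot: [3.141, -0.0, -1.557]
force: [-8.3, 4.3, 19.4]
width: 0.0003
```

Call:
drive_tool(targets=[[0, 0, 0.3, 0, 0, 0], [0, 0, 0.9, 0, 0, 0], [-0.17, 0.95, 0.9, 0, 0, 0], [-0.17, 0.95, 0, 0, 0, 0], [-0.17, 0.96, 0, 0, 0, 0]], claw=0.5)

```text
t: 10.3
eef_pos: [0.5372, -0.0221, 0.1302]
ee_rot: [-3.14, 0.001, -1.558]
force: [0.5, -0.2, -0.1]
width: 0.0418
```

Call:
drive_tool(targets=[[0, 0, 0, 0, 0, 0], [0, 0, 0, 0, 0, 0]])

```text
t: 10.55
eef_pos: [0.5372, -0.0231, 0.1295]
ee_rot: [-3.141, 0.0, -1.556]
force: [0.3, -0.1, -0.7]
width: 0.0443
```

```bash
python3 - <<'E'
from h import *
s=arm.get_state(); print(s["eef_pos"],s["ee_rot"],s["width"],s["force"])
im,d=arm.grab_frame("wrist"); cv2.imwrite("pics/w2.png",im[:,:,::-1]); find(PTS,"wrist")
E
```

```text
[ 0.53723993 -0.02312701  0.12954176] [-3.14119301e+00  2.84108994e-05 -1.55627751e+00] 0.04427799342805792 [ 0.30543532 -0.12076847 -0.73040118]
wrist key_round_top 0.83 [ 0.5072 -0.1361  0.051 ] [376.  53.]
wrist key_square_top 0.6 [ 0.4561 -0.1377  0.049 ] [473.  52.]
wrist key_bar_top 0.63 [ 0.5588 -0.1402  0.0563] [276.  42.]
wrist tray_grip 0.96 [ 0.5344 -0.0202  0.0686] [321. 273.]
wrist tray_tooth 0.87 [0.5384 0.0301 0.0447] [313. 332.]
wrist dish_reader 0.98 [ 0.5702 -0.0659  0.0019] [268. 175.]
```

View pics/w2.png

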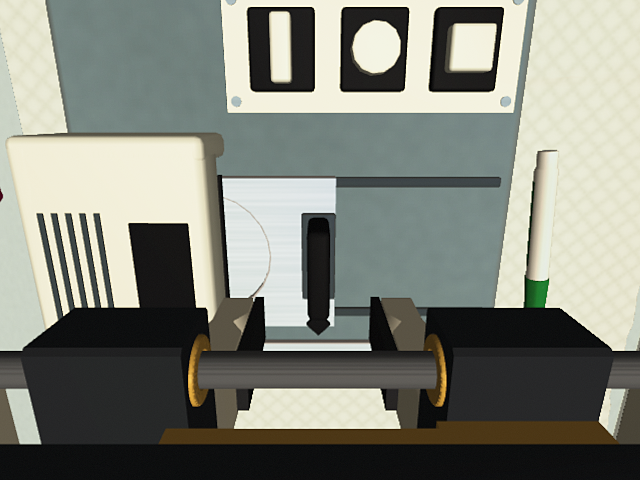

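Call:
drive_tool(targets=[[0, 0, -0.7, 0, 0, 0], [0, 0, -0.7, 0, 0, 0], [0, 0, -0.43, 0, 0, 0], [0, 0, 0, 0, 0, 0]])

```text
t: 11.45
eef_pos: [0.5362, -0.0236, 0.0549]
ee_rot: [3.139, -0.001, -1.557]
force: [0.2, -0.3, 0.5]
width: 0.044
```

Call:
drive_tool(targets=[[0, 0, 0, 0, 0, 0], [0, 0, 0, 0, 0, 0], [0, 0, 0, 0, 0, 0], [0, 0, 0, 0, 0, 0]], claw=0, newtons=40)

```text
t: 11.95
eef_pos: [0.5366, -0.0231, 0.0565]
ee_rot: [3.141, 0.0, -1.557]
force: [-2.1, 0.5, 1.8]
width: 0.0116
```

```bash
python3 - <<'E'
from h import *
s=arm.get_state(); print(s["eef_pos"],s["ee_rot"],s["width"],s["force"])
im,d=arm.grab_frame("wrist"); cv2.imwrite("pics/w3.png",im[:,:,::-1]); find(PTS[3:6],"wrist")
im,d=arm.grab_frame("side"); find(PTS[3:6],"side"); cv2.imwrite("pics/s3.png",cv2.resize(im[160:280,220:420,::-1],None,fx=4,fy=4,interpolation=cv2.INTER_CUBIC))
E
```

```text
[ 0.53663926 -0.02311355  0.05654389] [ 3.14100681e+00  7.84864592e-05 -1.55709913e+00] 0.01164123740686316 [-2.11078085  0.4964377   1.77446197]
wrist tray_grip 0.92 [ 0.538  -0.0175  0.0675] [312. 342.]
wrist tray_grip 0.17 [ 0.4578 -0.1358  0.0522] [544.  23.]
wrist tray_tooth 0.97 [0.5379 0.0314 0.0468] [312. 410.]
wrist pointer_tip 0.16 [ 0.5347 -0.0202  0.0699] [321. 339.]
side tray_tooth 0.88 [0.5343 0.0275 0.0484] [315. 232.]
side pointer_tip 0.62 [0.4678 0.0277 0.051 ] [347. 235.]
```

Call:
drive_tool(targets=[[-0.3, -0.004, 0, 0, 0, 0], [-0.4, -0.005, 0, 0, 0, 0], [-0.4, -0.005, 0, 0, 0, 0], [-0.4, -0.005, 0, 0, 0, 0], [-0.27, -0.004, 0, 0, 0, 0]])

```text
t: 12.98
eef_pos: [0.4669, -0.024, 0.0566]
ee_rot: [-3.138, 0.0, -1.556]
force: [7.3, -5.7, -6.0]
width: 0.0117
```

Call:
drive_tool(targets=[[0, 0, 0, 0, 0, 0], [0, 0, 0, 0, 0, 0], [0, 0, 0, 0, 0, 0]])

```text
t: 13.35
eef_pos: [0.4676, -0.024, 0.0566]
ee_rot: [-3.139, 0.0, -1.556]
force: [7.9, -4.1, -4.2]
width: 0.0117
```

```bash
python3 - <<'E'
from h import *
s=arm.get_state(); print(s["eef_pos"],s["ee_rot"],s["width"],s["force"])
im,d=arm.grab_frame("wrist"); cv2.imwrite("pics/w4.png",im[:,:,::-1]); find(PTS[3:6],"wrist")
im2,d=arm.grab_frame("side"); find(PTS[3:6],"side")
a=cv2.resize(im[280:480,220:420,::-1],(400,400),interpolation=cv2.INTER_CUBIC); b=cv2.resize(im2[205:265,315:375,::-1],(400,400),interpolation=cv2.INTER_CUBIC)
cv2.imwrite("pics/c4.png",np.hstack([a,b]))
E
```

```text
[ 0.46759582 -0.02402381  0.05657433] [-3.13854351e+00  1.36294223e-04 -1.55635847e+00] 0.011710612320208844 [ 7.93603505 -4.14131507 -4.15916269]
wrist tray_grip 0.81 [ 0.4643 -0.0191  0.0702] [324. 344.]
wrist tray_grip 0.29 [ 0.559  -0.1425  0.056 ] [49. -6.]
wrist tray_tooth 0.68 [0.4705 0.0324 0.0457] [309. 412.]
wrist pointer_tip 0.77 [0.4657 0.0237 0.0484] [319. 400.]
side tray_grip 0.75 [ 0.4686 -0.0246  0.0735] [351. 212.]
side tray_tooth 0.97 [0.4676 0.029  0.0489] [347. 237.]
side pointer_tip 0.41 [0.4683 0.0278 0.051 ] [346. 235.]
```

View pics/c4.png

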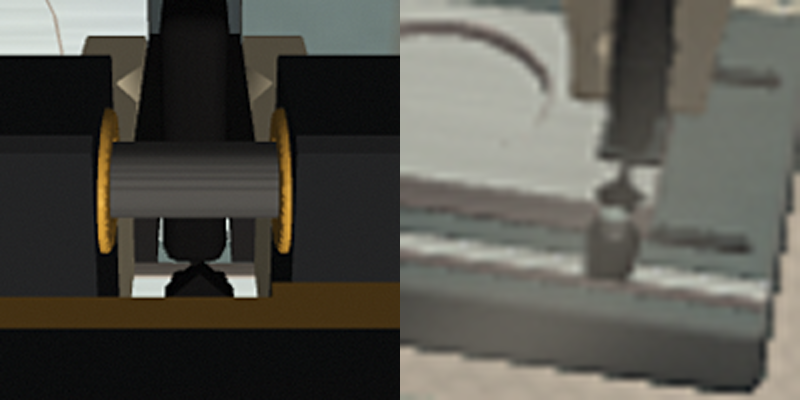

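Call:
drive_tool(targets=[[-0.04, 0, 0, 0, 0, 0], [0, 0, 0, 0, 0, 0], [0, 0, 0, 0, 0, 0]])

```text
t: 14.12
eef_pos: [0.4661, -0.024, 0.0566]
ee_rot: [-3.138, 0.0, -1.556]
force: [8.6, -4.2, -4.5]
width: 0.012
```

```bash
python3 - <<'E'
from h import *
s=arm.get_state(); print(s["eef_pos"],s["ee_rot"],s["width"],s["force"])
im,d=arm.grab_frame("wrist")
im2,d=arm.grab_frame("side")
f=lambda x:np.clip(255*(x/255.)**.45,0,255).astype(np.uint8)
a=cv2.resize(f(im[385:435,290:340,::-1]),(400,400),interpolation=cv2.INTER_CUBIC); b=cv2.resize(f(im2[215:255,325:365,::-1]),(400,400),interpolation=cv2.INTER_CUBIC)
cv2.imwrite("pics/c5.png",np.hstack([a,b]))
# reference lines: reader-y line through the pointer tip, tray height
for P in [(.4649,.0316,.049),(.4649+.0007,-.02,.049)]: print(proj(P,"wrist"),proj(P,"side"))
E
```

```text
[ 0.46606492 -0.02403345  0.05658478] [-3.13846930e+00  1.26095774e-04 -1.55633315e+00] 0.012013782670862649 [ 8.64548899 -4.247404   -4.46643977]
[316.7916652  415.17912848] [347.66303999 237.60229498]
[316.77136345 317.26980977] [351.22754866 222.34205892]
```

View pics/c5.png

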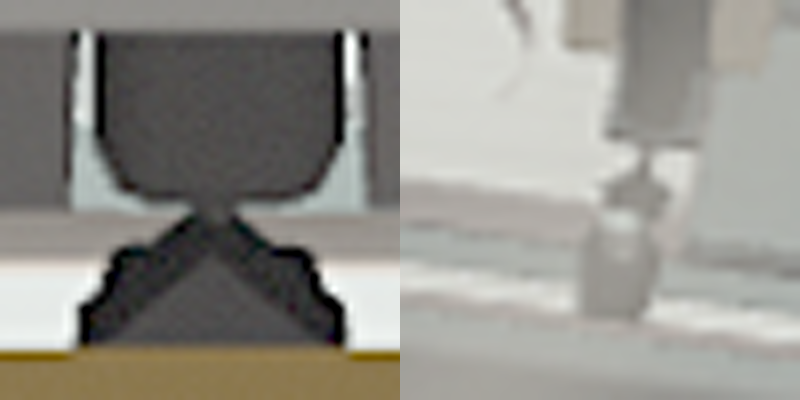

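```bash
python3 - <<'E'
from h import *
for i in range(3): arm.grab_frame("side")
find(PTS[4:6],"side")
s=arm.get_state(); print(s["t"],s["eef_pos"],s["width"],s["force"])
print(arm.job_done())
E
```

```text
side tray_tooth 0.93 [0.4647 0.0295 0.0466] [348. 238.]
side pointer_tip 0.39 [0.4672 0.0267 0.052 ] [347. 235.]
14.475 [ 0.46605769 -0.02403844  0.05655223] 0.01196424157749098 [ 8.50506886 -5.06201143 -4.26190446]
the job is handed in; nothing more can be done
None
```

I pressed the round, square and bar keys in that order. I then pulled the tray out by its grip until the tooth stood at the pointer, and handed the job in at about 14.5 s with the gripper still holding it at 40 N.

- **Keys:** each key stopped at tool height 0.047 m, which is fully in, with 19–24 N on the wrist. A picture taken afterwards showed all three up. The force was back to zero after the round key. Once I lifted off the square key it read the same.
- **Tray:** the tool moved about 70.5 mm from where it gripped the fin; I had estimated 71 mm to the mark. The close wrist picture shows tooth and pointer lined up to within about 0.5 mm. The tool position and grip width (12 mm) were steady just before hand-in.
- **Disagreements:** the last side-camera network reading put the tooth 2.5 mm past the pointer along x. The pointer score in that reading was low (0.39) and the difference is within the network's stated 4 mm error, so I relied on the close picture and the tool position.
- **Other items:** I did not see the arm touch anything else on the bench, but I did not check those items again at the end.

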